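# Rinse a spatula and show it to the inspection camera

## Robot

A 7-joint arm with a two-finger parallel gripper is mounted at the origin on the work surface. World frame = base frame: x ahead of the robot, y to its left, z up, the work surface at z = 0. Lengths are in mm, angles in rad, forces in N, time in s.
With the tool pointing down it reaches from about 400 to 875 mm from the base axis. Payload 4.4 kg.
Tool frame: the origin (TCP) lies midway between the tips of the shut fingers; the grasp point (between the pads) lies 19 mm behind it; z points along the fingers, y is the line along which they close (so a half turn about z gives the same grasp; the last joint's range is limited). The gripper opens to 85 mm and grips with 20 to 120 N. Pads are 22 mm wide; open, the fingers measure 114 mm over their backs; the gripper's body (76 mm by 85 mm) begins 54 mm behind the grasp point. The pads swing forward as they close: fully open they stand 13 mm farther back than shut.
Start: joints at [1.082, 0.628, 0.038, 1.517, -0.027, 0.996, -0.02], TCP at [266.733, -592.766, 231.313] pointing down, gripper open.
Joint ranges: [-3.06, 3.06], [-0.37, 2.12], [-1.25, 1.32], [0.18, 2.47], [-1.1, 4.24], [0.23, 1.98], [-2.94, 2.94]. Speed limits (rad/s): [2.57, 2.57, 3.14, 3.14, 3.14, 3.14, 3.14].

## Interface

Orientations are given as [roll, pitch, yaw] about the fixed x, y, z axes, in that order (R = Rz(yaw) Ry(pitch) Rx(roll)).
In Python, from cell import ctrl gives the robot as it stands.
- The arm moves only by the shell command python3 -m crank 'ROWS' [OPENING]. ROWS is JSON, a list that holds one entry, the list of rows, each a list of 4 numbers: the shift along the tool's x, y, z normalised to -1 to 1, where 1 is 2.5 cm, then the turn about the tool's z normalised to -1 to 1, where 1 is 0.08 rad. In form: [[[dx, dy, dz, turn], ...]]. A call has 1 to 12 rows; each row shifts and turns the commanded pose from where the row before left it, along the tool's axes as they then stand; what a row does not reach is not made up. A row lasts 1/12 s, in which the tool goes at most 41.7 mm and 7.16 degrees, less where a joint would pass 70% of its speed; a pose out of reach is approached as far as the arm can. A call with a number of a shift or a turn outside -1 to 1 is refused whole. A call with a gripper value outside its range is refused whole. OPENING is the closure, from -1 (fully open) to 1 (shut), set as the call begins (- or left out, the last holds). The fingers move at their own pace and stop on an object; the grip force is fixed at half the most. Time passes only in rows, so rows that do not move let the fingers close. It gives the time, the measured TCP pose, the force, the opening and the grip force at its end, in the units of the state.
- ctrl.read_state(): the state, without advancing time (a new reading comes with each control period).
- ctrl.get_image(name): name is "scene" or "side" or "wrist"; returns a dict with "img" (480x640x3 uint8, red, green, blue), "intrinsics" (3x3 intrinsics, pixels), "extrinsics" (4x4, takes a point from camera to world coordinates). Camera axes: x right, y up, looking along -z (the intrinsics and any distortion apply to the point x, -y, -z); pixel columns grow to the right and rows downward; lengths in mm; the calibration is good to about 2 mm. A picture is of the moment at which its call begins. There is no depth.
- ctrl.finish_job(): hands the job in; it is judged then, once.
Trained networks look in the newest picture that a camera, given by its name, has taken for a name from the list of things; names that differ only in an ending like _2 or _b are one class to them, and where a whole thing is asked for, a point or a joint stands for the part that bears it (a point fixed in the world has none). Each returns a list of dicts, best first, with "confidence" (0 to 1); they miss things now and then, are a little off and sometimes report something else, mostly with a low value. They report only what shows in the picture. A call takes as long as a camera call. They do not tell look-alikes from the thing itself.
- ctrl.find_in(camera, target): "position" ([row, column] in pixels, amid what is visible of it).
- ctrl.trace(camera, target): "mask" (480x640 bool, what is visible of it) and "position" ([row, column] in pixels, amid what is visible of it).
- ctrl.place_of(camera, target): "position" ([row, column] in pixels: a listed point, or the origin of a listed thing).
The state is a dict: "clock": time; "qpos": joint angles; "qd": joint speeds; "tau": joint torques, N m; "eef_pos": TCP position; "tool_rot": TCP orientation; "force": force on the tool from outside, world axes, zero at the start; "torque": the same for the moment, N m; "width": finger opening in mm; "gripper_force": force on a finger pad.
Only numpy, scipy, OpenCV 4.12 (cv2) and the standard library are available. Lean on these libraries where they do the work, as an engineer would, in place of code of your own. Each camera call takes 0.05 s, during which the arm holds its last target. There are 200 camera calls.

## Task

Take the flat-bladed spatula out of the instrument rack, dip its blade well into the open rinse beaker (at least 2 cm below the rim) and draw it out again. Then hold it up to the inspection camera: handle up and blade hanging straight down, the blade's broad face square to the lens, the middle of the blade on the lens axis and 8 cm in front of the glass; finish while still holding it there, motionless. Do not touch the camera, do not knock or shift the beaker, and leave the other two instruments in the rack, the jar and the little box alone.

Things in the scene. Friction and masses are not known exactly. Their poses are not given: they have to be found in the camera images.
- rack: Fixed aluminium rack: a level plate 60 (x) x 160 (y) x 8 mm, top 105 mm above the table, on a leg at each y end (204 mm over the feet), open at front and back. Three slots along its y, at -50, 0 and +50 mm, each 12 (x) x 25 (y) mm; an instrument hangs in each, in any order; raise it 110 mm to clear the plate. Origin: centre of the underside, on the table; z up.
- spatula: Spatula, 149 mm, about 50 g, hanging upright in a slot, axes along the rack's; lifts straight out. Origin: centre of the underside of its black collar (19 x 32 x 6 mm high), 105 mm above the table at the start. z runs up the grey flat-sided handle (12 x 18 mm, z 6 to 54; the others' are round). Below: shank, steel blade 3 (x) x 18 (y) mm, z -55 to -95. x is square to the blade's broad face.
- spatula_grip (a point): On the spatula's axis, a little above mid-handle, 34 mm above the collar's underside. Axes as the spatula's.
- spatula_blade (a point): Middle of the blade, 75 mm below the collar's underside. Axes as the spatula's.
- spatula_tip (a point): Lower end of the blade, 95 mm below the collar's underside.
- mirror: Mouth mirror, a bystander hanging in the rack: slim round grey handle 10 mm thick up to 48 mm above its collar's underside, flat round steel disc 20 mm wide below. Origin: centre of the collar's underside, z up.
- plugger: Ball plugger, a bystander hanging in the rack: round waisted grey handle 12 mm thick up to 48 mm above its collar's underside, thin shank with a 10 mm ball below. Origin: centre of the collar's underside, z up.
- beaker: Rinse beaker, an open round white cup, empty, loose on the table, 200 g, 70 mm high, 72 mm outside diameter at the rim, wall 4 mm, narrowing a little towards the foot. Origin: centre of its underside; z up.
- beaker_rim (a point): Centre of the beaker's mouth, level with the rim, 70 mm above the table.
- jar: Clear specimen jar with a red lid, 54 mm diameter, 65 mm high, loose, a bystander. Origin: centre of its underside.
- stopper_box: Small white plastic box 45 x 60 x 22 mm high, loose, a bystander. Origin: centre of its underside.
- camera: Fixed inspection camera: base plate 90 x 90 x 10 mm, post, white head 70 (x) x 52 x 52 mm, top 176 mm above the table, at its front a black lens barrel 42 mm wide with a white light ring 45 mm wide. The lens looks level along the body's -x, roughly towards the robot's left. Origin: on the table, 50 mm behind the lens glass; z up.
- lens (a point): Centre of the lens glass, 150 mm above the table. Axes as the camera's: the lens looks along this -x, so the place to show the blade is 80 mm from here along -x.
Mind the look-alikes: they are no part of the job. What is shaped like the camera but orange is not meant. Leave any red look-alike of the spatula alone.

How it is judged (in metres and radians):
On the way, in this order (a step that is already met when the one before it is completed fails the run):
1. the spatula is lifted clear out of the rack, in the fingers (height (world z) of spatula_tip above 0.11 m and contact force between the fingers and spatula above 0.5 N), for 0.1 s.
2. the tip of the held blade is inside the beaker, 18 mm or more below the rim (z of spatula_tip in the frame of beaker_rim below -0.018 m and horizontal distance between spatula_tip and beaker_rim below 0.032 m and contact force between the fingers and spatula above 0.5 N and angle between beaker's own z axis and vertical below 0.2 rad), for 0.1 s.
3. the blade is drawn out of the beaker (height (world z) of spatula_tip above 0.075 m and contact force between the fingers and spatula above 0.5 N), for 0.1 s.
At the end, for the whole second after the job is handed in: Spatula held still by the fingers alone; mid-blade 80 mm before the lens glass on its axis, within 15 mm each way; handle up, upright within 0.2 rad, broad face square to the lens within 0.22 rad; beaker within 25 mm of its start, other instruments, jar and box within 20 mm (x of spatula_blade in the frame of lens between -0.095 and -0.065 m and y of spatula_blade in the frame of lens between -0.015 and 0.015 m and z of spatula_blade in the frame of lens between -0.015 and 0.015 m and angle between each of spatula, beaker's own z axis and vertical below 0.2 rad and angle between the x axis of spatula and the x axis of lens, either way round below 0.22 rad and contact force between the fingers and spatula above 0.5 N and linear speed of spatula below 0.03 m/s and angular speed of spatula below 0.3 rad/s and contact force between spatula and camera below 0.1 N and contact force between spatula and rack below 0.1 N and contact force between spatula and beaker below 0.1 N and contact force between spatula and jar below 0.1 N and contact force between spatula and mirror below 0.1 N and contact force between spatula and plugger below 0.1 N and contact force between spatula and stopper_box below 0.1 N and distance of beaker from where it was at the start of the episode below 0.025 m and distance of each of mirror, plugger, jar, stopper_box from where it was at the start of the episode below 0.02 m); the arm keeps its last pose, push and grip.
It fails at once if the camera is touched (contact force between anything else and camera above 1 N).
It fails at once if the beaker is knocked over or shifted by more than 25 mm (distance of beaker from where it was at the start of the episode above 0.025 m or angle between beaker's own z axis and vertical above 0.35 rad).
It fails at once if another instrument, the jar or the box is disturbed (moved more than 20 mm or tipped) ((distance of mirror from where it was at the start of the episode above 0.02 m or angle between mirror's own z axis and vertical above 0.35 rad) or (distance of plugger from where it was at the start of the episode above 0.02 m or angle between plugger's own z axis and vertical above 0.35 rad) or (distance of jar from where it was at the start of the episode above 0.02 m or angle between jar's own z axis and vertical above 0.35 rad) or (distance of stopper_box from where it was at the start of the episode above 0.02 m or angle between stopper_box's own z axis and vertical above 0.35 rad)).
It also fails if it takes over 48 s, if anything falls off the work surface, if the arm or the gripper's body presses on something with over 40 N, if the wrist force passes 120 N, or if a joint passes its speed limit or range.

## Working session

There is one attempt and no reset: what is moved stays moved. The work goes in short steps, Python scripts to look and compute and a shell command to move; the robot and the scene stay as the last step left them, time stands still between calls to the robot, and variables do not carry over. Pictures are saved under pics/ and viewed, at most 10 in all, crops included, and the job is handed in when it is done.

```bash
mkdir -p pics && ls && python3 - <<'E'
from cell import ctrl
import cv2,numpy as np
s=ctrl.read_state();print(s['clock'],s['eef_pos'],s['tool_rot'],s['width'])
ims=[]
for c in ("scene","side"):
    g=ctrl.get_image(c);ims.append(g['img']);np.savez(f'cam_{c}.npz',K=g['intrinsics'],E=g['extrinsics'],**{k:v for k,v in g.items() if k not in('img','intrinsics','extrinsics')})
    print(c,list(g.keys()),g['intrinsics'].tolist(),np.round(g['extrinsics'],3).tolist())
    cv2.imwrite(f'pics/{c}0.png',g['img'][:,:,::-1])
    for t in ("rack","spatula","spatula_grip","spatula_blade","mirror","plugger","beaker","beaker_rim","jar","stopper_box","camera","lens"):
        print(c,t,[(np.round(d['position']).tolist(),round(d['confidence'],2)) for d in ctrl.place_of(c,t)][:4])
E
```

```text
pics
0.0 [ 266.50568539 -592.14949594  230.39102739] [-3.13967080e+00  1.08607482e-05  4.22839287e-01] 85.1218362489318
scene ['img', 'intrinsics', 'extrinsics'] [[554.0747146787758, 0.0, 316.16993597260614], [0.0, 554.0747146787758, 233.3682378304916], [0.0, 0.0, 1.0]] [[0.303, -0.762, 0.573, 1227.366], [0.953, 0.24, -0.185, -254.301], [0.004, 0.602, 0.798, 1045.871], [0.0, 0.0, 0.0, 1.0]]
scene rack [([210.0, 403.0], 0.62), ([326.0, 170.0], 0.15)]
scene spatula [([227.0, 418.0], 0.85), ([190.0, 390.0], 0.66)]
scene spatula_grip [([190.0, 387.0], 0.69), ([179.0, 392.0], 0.6), ([329.0, 170.0], 0.19)]
scene spatula_blade [([251.0, 411.0], 0.78), ([208.0, 385.0], 0.71)]
scene mirror [([283.0, 180.0], 0.73), ([211.0, 403.0], 0.68), ([182.0, 406.0], 0.51)]
scene plugger [([174.0, 424.0], 0.76)]
scene beaker [([274.0, 303.0], 0.86)]
scene beaker_rim [([328.0, 169.0], 0.7), ([254.0, 304.0], 0.59)]
scene jar [([321.0, 370.0], 0.79), ([214.0, 386.0], 0.45), ([174.0, 423.0], 0.3)]
scene stopper_box [([205.0, 288.0], 0.73), ([179.0, 423.0], 0.39)]
scene camera [([261.0, 158.0], 0.85), ([326.0,
[... 279 characters left out ...]
.739], [-0.498, -0.617, 0.609, 573.734], [-0.015, 0.709, 0.705, 810.588], [0.0, 0.0, 0.0, 1.0]]
side rack [([377.0, 291.0], 0.59)]
side spatula [([310.0, 234.0], 0.94), ([320.0, 301.0], 0.67)]
side spatula_grip [([306.0, 301.0], 0.92), ([296.0, 233.0], 0.83)]
side spatula_blade [([327.0, 238.0], 0.83)]
side mirror [([341.0, 288.0], 0.69)]
side plugger [([369.0, 276.0], 0.67), ([306.0, 298.0], 0.39)]
side beaker [([254.0, 326.0], 0.59)]
side beaker_rim [([234.0, 325.0], 0.77)]
side jar [([262.0, 240.0], 0.83), ([342.0, 290.0], 0.48)]
side stopper_box [([291.0, 407.0], 0.55)]
side camera [([189.0, 438.0], 0.77), ([173.0, 374.0], 0.67)]
side lens [([154.0, 434.0], 0.96), ([128.0, 364.0], 0.63)]
```

View pics/scene0.png

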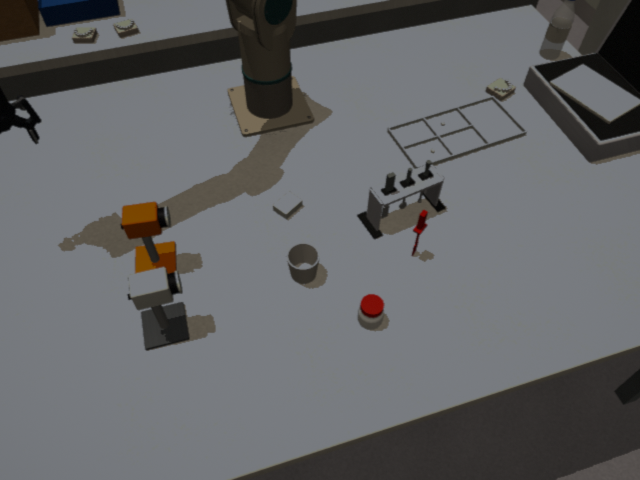

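View pics/side0.png

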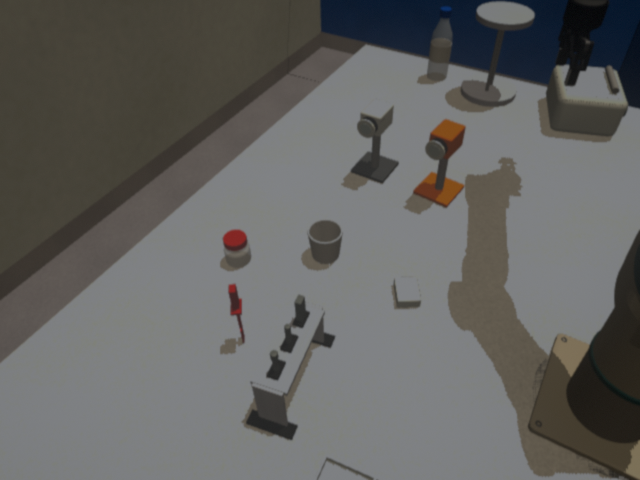

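The grey candidates in the rack are at scene (row,col) (183,390), (177,407) and (170,427), and at side (307,301), (332,288) and (362,276). The red spatula look-alike is at scene (227,420), side (310,235). The white camera is at scene (285,160), side (125,375), and the orange one at scene (220,145), side (150,438). The spatula should be the thicker, flat-sided handle at scene (183,390), side (307,301). I'll confirm that in an enlarged crop.

```bash
cat > h.py <<'E'
import numpy as np
from scipy.optimize import least_squares
C={c:np.load(f'cam_{c}.npz') for c in('scene','side')}
def proj(p,K,E):
    q=np.linalg.inv(E)@np.r_[p,1]; q=q[:3]*[1,-1,-1]; u=K@q; return np.array([u[1],u[0]])/u[2]  # row,col
def P(c,p): return proj(p,C[c]['K'],C[c]['E'])
def ray(c,rc,KE=None):
    K,E=KE or (C[c]['K'],C[c]['E'])
    d=np.linalg.inv(K)@[rc[1],rc[0],1]; return E[:3,3],E[:3,:3]@(d*[1,-1,-1])
def atz(c,rc,z,KE=None):
    o,d=ray(c,rc,KE); return (o+d*(z-o[2])/d[2])[:2]
def tri(a,b):
    r=least_squares(lambda p:np.r_[P('scene',p)-a,P('side',p)-b],[500,0,100]); return r.x,np.abs(r.fun).max()
E
python3 - <<'E'
import cv2,numpy as np
from h import *
a=cv2.imread('pics/scene0.png');b=cv2.imread('pics/side0.png')
def cr(im,r,c,h,w,f): return cv2.resize(im[r:r+h,c:c+w],(w*f,h*f),interpolation=cv2.INTER_CUBIC)
t=np.hstack([cr(a,150,350,100,100,4),cr(b,280,230,100,100,4)])
u=np.hstack([cr(a,255,115,50,100,4),cr(b,90,330,50,100,4)])
o=np.vstack([t,u]);o=np.clip(o.astype(float)*1.6,0,255).astype('uint8')
cv2.imwrite('pics/crop0.png',o)
for n,A,B,z in [('grip',(190,387),(306,301),139),('beaker',(274,303),(254,326),0),('rim',(254,304),(234,325),70),('camwhite_o',(326,171),(173,374),0),('lenswhite',(283,179),(128,364),150),('lensorange',(216,168),(154,434),150),('jar',(321,370),(262,240),0),('box',(205,288),(291,407),0),('rack',(210,403),(377,291),0)]:
    x,e=tri(A,B);print(n,np.round(x),round(e,1),np.round(atz('scene',A,z)),np.round(atz('side',B,z)))
E
```

```text
grip [491. 145. 120.] 1.8 [510. 139.] [481. 154.]
beaker [573. -75.  -3.] 0.9 [577. -74.] [570. -75.]
rim [569. -69.  66.] 0.2 [572. -70.] [566. -66.]
camwhite_o [ 610. -378.   -9.] 1.1 [ 617. -376.] [ 604. -372.]
lenswhite [ 618. -331.  150.] 0.4 [ 619. -330.] [ 617. -332.]
lensorange [ 445. -325.  144.] 0.5 [ 449. -326.] [ 443. -315.]
jar [725.  27. -11.] 1.2 [732.  27.] [716.  32.]
box [379. -55.  11.] 1.1 [373. -51.] [381. -66.]
rack [476. 209.   6.] 0.4 [472. 212.] [478. 206.]
```

View pics/crop0.png

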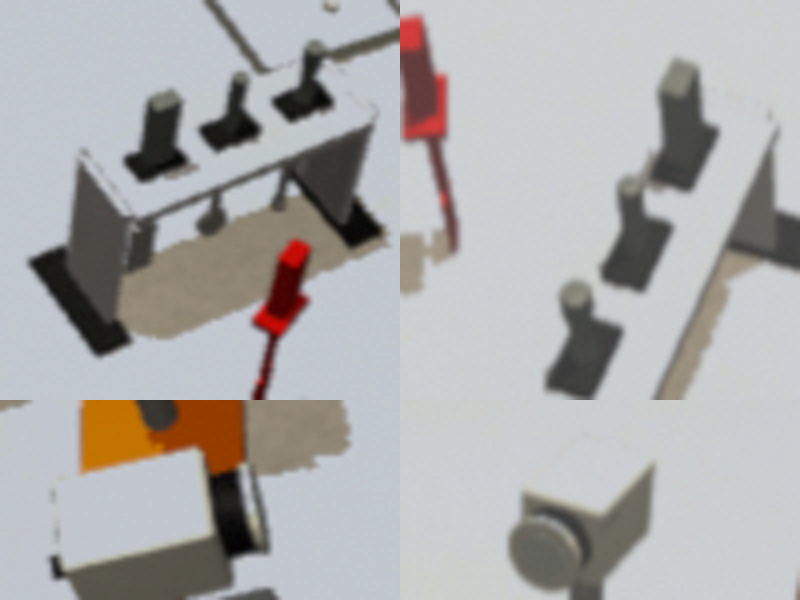

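Rack instruments: the one at scene (175,391), side (298,300) has the thick, rectangular, flat-sided grey handle, so it is the spatula. The other two have round handles, the mirror at scene (169,410) and the plugger at scene (162,429). The white camera head is at scene (285,160). I'll work out the yaws and positions next.

```bash
python3 - <<'E'
from h import *
pts={'sp':((174.6,390.9),(298,300.2),159),'mi':((169.2,409.7),(325.8,287.2),153),'pl':((161.5,428.7),(352.2,273.8),153)}
R={}
for n,(A,B,z) in pts.items():
    a,b=atz('scene',A,z),atz('side',B,z);R[n]=(a,b);print(n,np.round(a),np.round(b),np.round(tri(A,B)[0]))
for i in(0,1):
    d=R['pl'][i]-R['sp'][i];print('rack y dir yaw-90',np.degrees(np.arctan2(d[1],d[0]))-90,np.hypot(*d))
sc=[(53,485),(205,450),(222,545),(62,572)];sd=[(523,493),(590,437),(657,460),(595,517)]
S=np.array([atz('scene',(254.6+(y-400)/4,114.6+x/4),176) for x,y in sc])
D=np.array([atz('side',(89.6+(y-400)/4,329.6+(x-400)/4),176) for x,y in sd])
print(np.round(S),np.round(D))
for Q in(S,D):
    for i in range(4):
        d=Q[(i+1)%4]-Q[i];print(round(np.degrees(np.arctan2(d[1],d[0])),1),round(np.hypot(*d)),end=' | ')
    print(np.round(Q.mean(0)))
E
```

```text
sp [487. 156.] [482. 154.] [483. 154. 158.]
mi [479. 204.] [474. 205.] [475. 204. 150.]
pl [470. 254.] [465. 254.] [467. 254. 151.]
rack y dir yaw-90 9.621536378564926 100.21571696304488
rack y dir yaw-90 9.449344302227857 101.01035961468043
[[ 592. -416.]
 [ 594. -346.]
 [ 648. -346.]
 [ 641. -417.]] [[ 635. -346.]
 [ 628. -418.]
 [ 584. -414.]
 [ 589. -343.]]
88.6 70 | -0.3 54 | -96.0 71 | 178.6 48 | [ 619. -381.]
-95.2 72 | 174.3 45 | 85.9 70 | -3.5 46 | [ 609. -380.]
```

```bash
python3 -m crank '[[[0.9,-0.6,-0.3,0],[0.9,-0.6,-0.3,0],[0.9,-0.6,-0.3,0],[0.9,-0.6,-0.3,0],[0.9,-0.6,-0.3,0],[0.9,-0.6,-0.3,0],[0.9,-0.6,0,0],[0.9,-0.6,0,0],[0.9,-0.6,0,0],[0.9,-0.6,0,0],[0.9,-0.6,0,0],[0.9,-0.6,0,0]]]' -1
python3 -m crank '[[[0.5,-0.85,0,0],[0.5,-0.85,0,0],[0.5,-0.85,0,0],[0.5,-0.85,0,0],[0.5,-0.85,0,0],[0.5,-0.85,0,0],[0.5,-0.85,0,0],[0.5,-0.85,0,0],[0.5,-0.85,0,0],[0.5,-0.85,0,0],[0.5,-0.85,0,0],[0.5,-0.85,0,0]]]'
python3 -m crank '[[[0.4,-0.8,0,0],[0.4,-0.8,0,0],[0.4,-0.8,0,0],[0.4,-0.8,0,0],[0.4,-0.8,0,0],[0.4,-0.8,0,0],[0.4,-0.8,0,0],[0.4,-0.8,0,0],[0,0,0,-1],[0,0,0,-1],[0,0,0,-1],[0,0,0,-1]]]'
python3 -m crank '[[[0,0,0,-1],[0,0,0,-1],[0,0,0,-1],[0,0,0,-1],[0,0,0,-1],[0,0,0,-1],[0,0,0,-1],[0,0,0,-1],[0,0,0,-1],[0,0,0,-1],[0,0,0,-1],[0,0,0,-1]]]'
```

```text
clock: 2.3
eef_pos: [439.7, -316.7, 276.5]
tool_rot: [3.141, -0.0, 0.423]
force: [0.9, -0.5, -0.5]
width: 85.4
gripper_force: 0.0
clock: 3.3
eef_pos: [471.4, -22.6, 276.6]
tool_rot: [3.141, -0.001, 0.423]
force: [0.2, 1.1, 0.2]
width: 85.2
gripper_force: 0.0
clock: 4.3
eef_pos: [478.6, 155.2, 276.4]
tool_rot: [3.141, -0.0, 0.747]
force: [1.2, 0.7, -0.6]
width: 85.3
gripper_force: 0.0
clock: 5.3
eef_pos: [478.7, 154.9, 276.4]
tool_rot: [3.141, 0.0, 1.707]
force: [-0.7, 0.4, 0.4]
width: 85.5
gripper_force: 0.0
```

```bash
python3 - <<'E'
from cell import ctrl
import cv2
from h import *
s=ctrl.read_state();print(s['eef_pos'],s['tool_rot'])
g=ctrl.get_image('wrist');KE=(g['intrinsics'],g['extrinsics']);np.savez('cam_wrist.npz',K=KE[0],E=KE[1])
cv2.imwrite('pics/wrist1.png',np.clip(g['img'][:,:,::-1]*1.4,0,255).astype('uint8'))
print(np.round(KE[1],2).tolist())
for t,z in(('spatula_grip',139),('spatula',105),('mirror',105),('plugger',105),('beaker_rim',70)):
    for d in ctrl.place_of('wrist',t)[:3]: print(t,np.round(d['position']),round(d['confidence'],2),np.round(atz('',d['position'],z,KE),1))
print('pred top center',proj([484.5,155,159],*KE))
E
```

```text
[478.65306463 154.8865179  276.44267541] [3.14129808e+00 1.09733259e-04 1.70653010e+00]
[[0.99, -0.13, -0.04, 468.93], [0.14, 0.95, 0.29, 229.76], [0.0, -0.3, 0.96, 419.36], [0.0, 0.0, 0.0, 1.0]]
spatula_grip [201. 467.] 0.96 [591.6 187.4]
spatula_grip [220. 322.] 0.9 [484.8 157.8]
spatula [195. 453.] 0.89 [593.4 185.9]
spatula [212. 317.] 0.78 [481.8 156.2]
mirror [152. 316.] 0.97 [474.1 205.7]
plugger [ 87. 317.] 0.87 [468.3 254.5]
beaker_rim [412. 368.] 0.85 [573.1 -75.8]
pred top center [230.8972826  321.24551592]
```

View pics/wrist1.png

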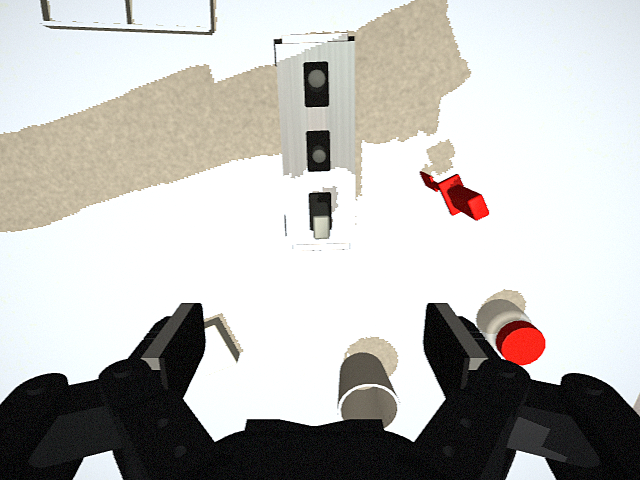

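The wrist view shows the flat-sided spatula handle at (226,321), right on the closing line, with the neighbours at (150,318) and (78,317). The red look-alike is off to the right at (195,465). I'll make a small correction, descend and close.

```bash
python3 -m crank '[[[0,0.2,0,-0.4],[0,0,0.7,0],[0,0,0.7,0],[0,0,0.7,0],[0,0,0.7,0],[0,0,0.7,0],[0,0,0.7,0],[0,0,0.6,0],[0,0,0.6,0],[0,0,0.5,0],[0,0,0.4,0],[0,0,0.15,0]]]' -1
python3 -m crank '[[[0,0,0,0],[0,0,0,0],[0,0,0,0],[0,0,0,0],[0,0,0,0],[0,0,0,0],[0,0,0,0],[0,0,0,0],[0,0,0,0],[0,0,0,0],[0,0,0,0],[0,0,0,0]]]' 1
```

```text
clock: 6.6
eef_pos: [482.9, 155.4, 113.8]
tool_rot: [-3.14, 0.001, 1.734]
force: [-0.7, -0.9, 0.1]
width: 85.2
gripper_force: 0.0
clock: 7.6
eef_pos: [483.9, 155.7, 115.6]
tool_rot: [3.141, 0.0, 1.735]
force: [-0.2, -1.7, 4.5]
width: 11.2
gripper_force: 58.7
```

```bash
python3 -m crank '[[[0,0,-0.3,0],[0,0,-0.5,0],[0,0,-0.5,0],[0,0,-0.5,0],[0,0,-0.5,0],[0,0,-0.5,0],[0,0,-0.5,0],[0,0,-0.6,0],[0,0,-0.6,0],[0,0,-0.6,0],[0,0,-0.4,0],[0,0,0,0]]]'
python3 - <<'E'
from cell import ctrl
import cv2
from h import *
s=ctrl.read_state();print(s['eef_pos'],s['tool_rot'],s['width'])
ims=[]
for c in('scene','side'):
    g=ctrl.get_image(c)['img']
    r,k=np.round(P(c,[484,156,220])).astype(int)
    ims.append(cv2.resize(g[r-60:r+90,k-65:k+65,::-1],(390,450),interpolation=cv2.INTER_CUBIC))
    for t in('spatula','spatula_blade'):print(c,t,[(np.round(d['position']),round(d['confidence'],2)) for d in ctrl.place_of(c,t)][:3])
    e=s['eef_pos']; print('pred collar,blade',P(c,[e[0],e[1],e[2]-10.5]),P(c,[e[0],e[1],e[2]-85.5]))
cv2.imwrite('pics/lift.png',np.clip(np.hstack(ims)*1.5,0,255).astype('uint8'))
E
```

```text
clock: 8.6
eef_pos: [484.6, 156.2, 254.6]
tool_rot: [3.138, -0.001, 1.735]
force: [0.3, 0.3, -1.2]
width: 11.1
gripper_force: 58.4
[484.60682909 156.20534629 254.61732924] [ 3.13768541e+00 -6.35414095e-04  1.73470382e+00] 11.052796153546446
scene spatula [(array([228., 418.]), 0.74), (array([205., 285.]), 0.74), (array([144., 396.]), 0.55)]
scene spatula_blade [(array([250., 414.]), 0.61), (array([169., 392.]), 0.59)]
pred collar,blade [145.4349432  395.41465483] [170.6423997  391.33342398]
side spatula [(array([309., 234.]), 0.55), (array([172., 372.]), 0.38)]
side spatula_blade [(array([295., 297.]), 0.93), (array([330., 241.]), 0.63)]
pred collar,blade [261.9481949  294.84933389] [294.23803865 297.68600936]
```

View pics/lift.png

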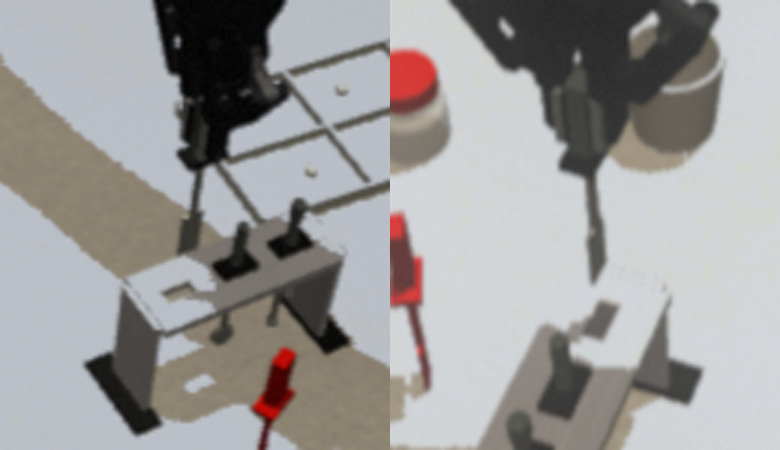

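The lift crop shows the spatula hanging straight in the fingers above its empty slot, with both neighbours still seated. The blade matches its predicted pixel at scene (169,392). Next I'll move to the beaker.

```bash
python3 -m crank '[[[-0.5,0.1,0,0],[-0.8,0.16,0,0],[-0.9,0.18,0,0],[-0.9,0.18,0,0],[-0.9,0.18,0,0],[-0.9,0.18,0,0],[-0.9,0.18,0,0],[-0.9,0.18,0,0],[-0.9,0.18,0,0],[-0.9,0.18,0,0],[-0.6,0.12,0,0],[-0.4,0.07,0,0]]]'
python3 -m crank '[[[0,0,0,0],[0,0,0,0],[0,0,0,0]]]'
python3 - <<'E'
from cell import ctrl
from h import *
s=ctrl.read_state();e=s['eef_pos'];print(e,s['tool_rot'])
for c in('scene','side'):
    ctrl.get_image(c)
    for t,z in(('beaker_rim',70),('beaker',0),('spatula_blade',e[2]-85.5),('spatula_tip',e[2]-105.5)):
        for d in ctrl.place_of(c,t)[:3]: print(c,t,np.round(d['position']),round(d['confidence'],2),np.round(atz(c,d['position'],z),1))
E
```

```text
clock: 9.9
eef_pos: [569.0, -73.4, 251.6]
tool_rot: [-3.14, 0.0, 1.732]
force: [-0.2, -0.2, -0.2]
width: 11.6
gripper_force: 58.4
clock: 10.15
eef_pos: [568.5, -69.2, 252.4]
tool_rot: [-3.141, -0.001, 1.737]
force: [-0.1, 0.6, -0.0]
width: 11.3
gripper_force: 58.4
[568.46458955 -69.23798812 252.36616981] [-3.14105237e+00 -1.25936602e-03  1.73663488e+00]
scene beaker_rim [256. 303.] 0.61 [577.3 -72.7]
scene beaker [274. 304.] 0.79 [575.8 -72.9]
scene beaker [210. 402.] 0.45 [470.6 209.4]
scene beaker [178. 422.] 0.45 [387.8 300.7]
scene spatula_blade [174. 423.] 0.62 [513.1 218.1]
scene spatula_blade [222. 304.] 0.52 [562.6 -64.9]
scene spatula_blade [249. 416.] 0.5 [690.4 123.5]
scene spatula_tip [229. 304.] 0.81 [564.2 -67.2]
scene spatula_tip [251. 413.] 0.59 [680.6 124.5]
side beaker_rim [232. 325.] 0.86 [569.1 -70.7]
side beaker [251. 327.] 0.89 [572.2 -82.7]
side beaker [343. 291.] 0.53 [515.3 148.2]
side beaker [371. 276.] 0.19 [508.2 208.6]
side spatula_blade [194. 326.] 0.7 [567.6 -74.3]
side spatula_blade [333. 240.] 0.66 [521.1 257.7]
side spatula_tip [337. 241.] 0.85 [525.6 252.9]
side spatula_tip [206. 324.] 0.73 [566.1 -64.5]
```

```bash
python3 -m crank '[[[-0.14,0.1,0,0],[0,0,0.3,0],[0,0,0.5,0],[0,0,0.5,0],[0,0,0.5,0],[0,0,0.5,0],[0,0,0.5,0],[0,0,0.5,0],[0,0,0.4,0],[0,0,0.4,0],[0,0,0.2,0],[0,0,0,0]]]'
python3 -m crank '[[[0,0,0,0],[0,0,0,0],[0,0,0,0],[0,0,0,0]]]'
python3 -m crank '[[[0,0,-0.3,0],[0,0,-0.5,0],[0,0,-0.5,0],[0,0,-0.5,0],[0,0,-0.5,0],[0,0,-0.5,0],[0,0,-0.5,0],[0,0,-0.5,0],[0,0,-0.4,0],[0,0,-0.4,0],[0,0,-0.2,0],[0,0,0,0]]]'
```

```text
clock: 11.65
eef_pos: [571.2, -74.0, 143.7]
tool_rot: [-3.139, -0.001, 1.735]
force: [0.7, -0.2, -0.5]
width: 11.4
gripper_force: 58.4
clock: 11.98
eef_pos: [572.4, -74.0, 145.7]
tool_rot: [3.14, 0.0, 1.735]
force: [0.8, 0.9, 0.6]
width: 11.1
gripper_force: 58.4
clock: 12.98
eef_pos: [572.7, -74.0, 266.5]
tool_rot: [3.139, 0.001, 1.735]
force: [-0.4, 0.4, 0.0]
width: 11.2
gripper_force: 58.4
```

```bash
python3 -m crank '[[[0,0,0,-1],[0,0,0,-1],[0,0,0,-1],[0,0,0,-1],[0,0,0,-1],[0,0,0,-1],[0,0,0,-1],[0,0,0,-1],[0,0,0,-1],[0,0,0,-1],[0,0,0,-1],[0,0,0,-1]]]'
python3 -m crank '[[[0,0,0,-1],[0,0,0,-1],[0,0,0,-1],[0,0,0,-1],[0,0,0,-0.7],[-0.3,-0.5,0,0],[-0.35,-0.7,0,0],[-0.35,-0.7,0,0],[-0.35,-0.7,0,0],[-0.35,-0.7,0,0],[-0.35,-0.7,0,0],[0,0,0,0]]]'
python3 -m crank '[[[-0.3,-0.7,0.1,0],[-0.1,-0.5,0.2,0],[0,-0.5,0.2,0],[0,-0.5,0.2,0],[0,-0.4,0.2,0],[0,-0.3,0.2,0],[0,0,0.15,0],[0,0,0,0],[0,0,0,0],[0,0,0,0]]]'
python3 - <<'E'
from cell import ctrl
import cv2
from h import *
s=ctrl.read_state();e=s['eef_pos'];print(e,s['tool_rot'])
ims=[]
for c in('scene','side','wrist'):
    G=ctrl.get_image(c);KE=(G['intrinsics'],G['extrinsics']);g=G['img'][:,:,::-1]
    cv2.imwrite(f'pics/raw_{c}.png',g)
    if c!='wrist':
        r,k=np.round(P(c,[619,-290,170])).astype(int);w=g[max(r-60,0):max(r-60,0)+120,k-65:k+65]
        print(c,max(r-60,0),k-65); ims.append(cv2.resize(w,(390,360),interpolation=cv2.INTER_CUBIC))
    print(c,'pred blade',proj([e[0],e[1],e[2]-85.5],*KE),'lens est',proj([616,-331,150],*KE))
    for t,z in(('lens',150),('spatula_blade',e[2]-85.5),('spatula_tip',e[2]-105.5)):
        for d in ctrl.place_of(c,t)[:3]: print(c,t,np.round(d['position']),round(d['confidence'],2),np.round(atz(c,d['position'],z,KE),1))
cv2.imwrite('pics/end1.png',np.clip(np.hstack(ims)*1.5,0,255).astype('uint8'))
E
```

```text
clock: 13.98
eef_pos: [571.5, -74.1, 264.3]
tool_rot: [-3.141, -0.001, 2.699]
force: [-0.5, -0.7, -0.2]
width: 11.4
gripper_force: 58.3
clock: 14.98
eef_pos: [616.7, -184.4, 263.6]
tool_rot: [-3.138, -0.0, 3.062]
force: [-0.1, -0.7, -1.2]
width: 10.9
gripper_force: 58.4
clock: 15.82
eef_pos: [621.2, -249.2, 234.3]
tool_rot: [3.141, 0.001, 3.072]
force: [-0.8, 1.2, -0.6]
width: 11.3
gripper_force: 58.4
[ 621.24174619 -249.16032792  234.28124383] [3.14096706e+00 7.16766678e-04 3.07229567e+00]
scene 212 133
scene pred blade [273.63871957 221.41094397] lens est [281.98151709 178.28665772]
scene lens [284. 180.] 0.97 [ 620.1 -329.4]
scene lens [217. 168.] 0.82 [ 453.  -325.5]
scene spatula_blade [270. 221.] 0.79 [ 611.9 -248. ]
scene spatula_blade [251. 412.] 0.73 [682.7 120.9]
scene spatula_tip [278. 222.] 0.76 [ 618.5 -250.1]
scene spatula_tip [251. 412.] 0.72 [670.7 129. ]
side 69 290
side pred blade [146.83972578 344.81402675] lens est [128.29639214 364.30018059]
side lens [154. 430.] 0.96 [ 451.5 -310.3]
side lens [129. 364.] 0.89 [ 616.2 -329.5]
side lens [119. 346.] 0.71 [ 671.4 -345.1]
side spatula_blade [330. 242.] 0.79 [531.5 242.4]
side spatula_blade [147. 346.] 0.53 [ 618.7 -250.3]
side spatula_blade [367. 275.] 0.47 [451.8 271.9]
side spatula_tip [155. 345.] 0.78 [ 619.2 -246.6]
side spatula_tip [334. 244.] 0.68 [534.7 237.2]
side spatula_tip [119. 348.] 0.23 [ 682.4 -375.3]
wrist pred blade [243.52530814 315.36007705] lens est [244.97228315 186.37174926]
wrist lens [242. 191.] 0.81 [ 614.  -327.7]
wrist spatula_blade [241. 314.] 0.89 [ 619.7 -250.1]
wrist spatula_tip [232. 321.] 0.79 [ 619.8 -245.3]
```

View pics/end1.png

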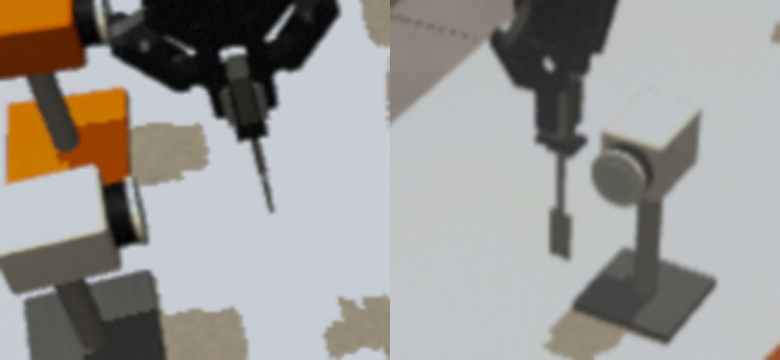

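The crops show the spatula hanging vertically with its blade edge-on in the scene view (scene ≈ (273,220)), face towards the lens. That puts it about 80 mm in front of the glass, with lens ≈ (617,-330) and blade ≈ (620,-250). It isn't touching anything, so I'll let it settle and hand in.

```bash
python3 -m crank '[[[0,0,0,0],[0,0,0,0],[0,0,0,0],[0,0,0,0],[0,0,0,0],[0,0,0,0]]]' && python3 -c "
from cell import ctrl
print(ctrl.finish_job())"
```

```text
clock: 16.92
eef_pos: [620.9, -250.4, 233.8]
tool_rot: [3.142, 0.0, 3.071]
force: [0.2, -0.2, -1.0]
width: 11.4
gripper_force: 58.4
the job is handed in; nothing more can be done
None
```

The job is handed in: I took the spatula from the rack, dipped it about 30 mm below the beaker rim and drew it out, and it is now held still about 80 mm in front of the white camera's lens; the hand-in returned no verdict.

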